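# Index the mould carousel and check its bush with the go/no-go gauge

### The job

Push the round mould carousel round until its upright bush stands squarely at the fixed pointer, and leave it there. Then check the bush's bore with the two-legged gauge: insert the long, thin go leg fully home, draw it out again, and set the short, thick no-go leg upright and centred on the mouth, pressing gently for a moment to confirm that it will not enter. Put the gauge back level on its saddle stand, and leave everything else where it is.

Things in the scene. Friction and masses are not known exactly. Their poses are not given: they have to be found in the camera images.
- carousel (a joint): angle of the carousel disc in rad about its vertical axis: 0 when the bush stands exactly at the pointer; grows anticlockwise seen from above; at the start it is 0.7 to 2.2, so the disc is to be turned clockwise. Stops at -1.5 and 3.0. Turns freely with a light drag (about 1 N at the pegs) and stays where it is left
- hub (a point): centre of the carousel disc, on the disc's top face, 35 mm above the table; the disc is aluminium, 240 mm across, on a fixed grey foot. Its x axis points from the pointer towards the hub (fixed, does not turn with the disc). The low hub boss stands 12 mm above the disc, 40 mm across
- pointer (a point): inner edge of the fixed upright dark pointer just outside the disc's rim, 128.7 mm from the hub axis; the point is at the pointer's top, 44 mm above the table
- bush_mouth (a point): centre of the bore's mouth, on the top face of the steel bush that stands on the disc, 85 mm from the hub axis; z up. The bush is 48 mm across and 50 mm high (mouth 85 mm above the table); the bore is round, vertical, 23 mm across and 50 mm deep, with no chamfer
- peg0 (a point): centre of the top of an upright steel push peg on the disc, 16 mm across, 28 mm high above the disc, 95 mm from the hub axis, 90 degrees anticlockwise (from above) of the bush; the peg's foot is 35 mm above the table
- peg1 (a point): as peg0, a second push peg, opposite the bush
- peg2 (a point): as peg0, a third push peg, 90 degrees clockwise of the bush
- gauge_grip (a point): grasp point of the loose gauge, at the middle of its black handle block: 26 mm along the bar (x), 36 mm across (y), 50 mm high; the point lies 38 mm above the bar's underside and 28 mm above the bar's top. The gauge is about 0.4 kg; x points along the bar to the go leg, z up. The bar is 118 long (x), 30 wide (y), 10 thick; hold the handle with the jaws closing along the bar
- gauge_bar (a point): centre of the underside of the gauge's bar
- go_tip (a point): centre of the tip of the go leg: long thin round leg, 20 mm across, 35 mm below the bar's underside, tapered to 14 mm across over its last 3.5 mm, 42 mm from the handle's axis along +x. Fully home the bar's underside meets the bush's top face
- nogo_tip (a point): centre of the flat tip of the no-go leg: short thick round leg, 27 mm across, 20 mm below the bar's underside, 42 mm from the handle's axis along -x (too thick for the bore)
- gauge: the whole gauge; origin as gauge_bar
- saddle_top (a point): centre of the top of the fixed grey saddle stand, 50 mm above the table; its upright block is 32 mm along the bar (x) and 44 mm across (y), on a foot 130 x 60 mm and 6 mm thick. The bar rests across the block with one leg hanging on either side, clear of the foot
- cheese_a: bystander, not to be moved: caraway-speckled cheese wheel, 116 across, 50 high
- cheese_b: bystander, not to be moved: plain cheese wheel, 104 across, 45 high
- mould_a: bystander, not to be moved: empty white plastic mould cup, 84 across, 70 high
- mould_b: bystander, not to be moved: second white mould cup, 84 across, 70 high
- follower: bystander, not to be moved: white plastic follower disc, 66 across, 12 thick
- spatula: bystander, not to be moved: spatula lying flat
- brush: bystander, not to be moved: brush lying flat
- brine_jar: bystander, not to be moved: white closed jar, 64 across, 90 high
Not all that is in view belongs to the job. What is shaped like the gauge but green or red is not meant.

How it is judged:
By the outcome, as a careful person would: the job done as asked, in the order asked, and still so for the second after the job is handed in, with the robot touching nothing.
It also fails if it takes over 72 s, if anything falls off the work surface, if the arm or the gripper's body presses on something with over 40 N, if the wrist force passes 120 N, or if a joint passes its speed limit or range.

### The arm

A 6-joint arm with a two-finger parallel gripper is mounted at the origin on the work surface. World frame = base frame: x ahead of the robot, y to its left, z up, the work surface at z = 0. Lengths are in mm, angles in rad, forces in N, time in s.
With the tool pointing down it reaches from about 350 to 875 mm from the base axis. Payload 4.2 kg.
Tool frame: the origin (TCP) lies midway between the tips of the shut fingers; the grasp point (between the pads) lies 19 mm behind it; z points along the fingers, x is the direction in which the jaws open and shut, and the axes are right-handed (so a half turn about z gives the same grasp; the last joint's range is limited). The gripper opens to 85 mm and grips with 20 to 120 N. Pads are 22 mm wide; open, the fingers measure 114 mm over their backs; the gripper's body (76 mm by 85 mm) begins 54 mm behind the grasp point. The pads swing forward as they close: fully open they stand 13 mm farther back than shut.
Start: joints at [-1.065, 0.385, 0.008, 0, -1.194, -0.259], TCP at [152.706, -606.036, 231.312] pointing down, gripper open.
Joint ranges: [-3.14, 3.14], [-1.21, 2.06], [-1.07, 1.41], [-3.16, 2.05], [-2.99, -0.16], [-3.1, 3.1]. Speed limits (rad/s): [2.79, 2.79, 3.14, 3.14, 3.14, 3.14].

### API

Orientations are given as a unit quaternion [w, x, y, z].
In Python, from plant import bot, eyes gives the robot as it stands. Calls block until the motion is done:
- bot.reach(position, orientation): joint-space move of the TCP to a pose.
- bot.move_l(position, attitude=None, max_speed=150): straight line of the TCP; attitude=None keeps the orientation; max_speed is the mean speed in mm/s.
- bot.move_j(angles): joint-space move.
- bot.set_gripper(opening, newtons=None): finger opening in mm; newtons is the grip in N (None keeps the last); returns when the fingers have stopped.
- bot.hold(seconds).
- bot.ik(position, orientation): joint angles nearest the present ones, or None.
- bot.get_obs(): the state.
- eyes.grab_frame(name): name is "side" or "top"; returns the picture (400x640x3 uint8, red, green, blue); there is no depth.
- eyes.camera_params(name): a dict with "K" (3x3 intrinsics, pixels), "origin" and "attitude" of the camera in the world. Camera axes: x right, y down, z forward; pixel columns grow to the right and rows downward; lengths in mm; the calibration is good to about 2 mm. A picture is of the moment at which its call begins. camera_params takes no time and is no camera call.
A pose or a line that the arm cannot do raises bot.PlanningError and nothing moves.
- bot.sign_off(): hands the job in, once; it reports no verdict.
Trained networks look in the newest picture that a camera, given by its name, has taken for a name from the list of things; names that differ only in an ending like _2 or _b are one class to them, and where a whole thing is asked for, a point or a joint stands for the part that bears it (a point fixed in the world has none). Each returns a list of dicts, best first, with "confidence" (0 to 1); they miss things now and then, are a little off and sometimes report something else, mostly with a low value. They report only what shows in the picture. A call takes as long as a camera call. They do not tell look-alikes from the thing itself.
- eyes.boxes_of(target, camera): "xyz" ([x, y, z] in mm, in world coordinates, good to about 4 mm: the middle of the surface that is visible of it).
The state is a dict: "t": time; "qpos": joint angles; "joint_velocities": joint speeds; "tau": joint torques, N m; "tool_pos": TCP position; "tcp_rot": TCP orientation; "wrist_force": force on the tool from outside, world axes, zero at the start; "torque": the same for the moment, N m; "width": finger opening in mm.
Only numpy, scipy, OpenCV 4.12 (cv2) and the standard library are available. Lean on these libraries where they do the work, as an engineer would, in place of code of your own. Each camera call takes 0.05 s, during which the arm holds its last target.

## Working session

There is one attempt and no reset: what is moved stays moved. The work goes in short steps, each a Python script; the robot and the scene stay as the last script left them, time stands still between calls to the robot, and variables do not carry over. Pictures are saved under pics/ and viewed, and the job is handed in when it is done.

```bash
ls; mkdir -p pics; python3 - <<'E'
from plant import bot, eyes
import cv2
for n in ("side","top"):
    f=eyes.grab_frame(n); cv2.imwrite(f"pics/{n}0.png",f[:,:,::-1])
    p=eyes.camera_params(n); print(n,p)
for t in ["bush_mouth","peg0","pointer","hub","gauge_grip","go_tip","nogo_tip","saddle_top","gauge","gauge_bar"]:
    for c in ("top","side"):
        print(t,c,[([round(float(v)) for v in d["xyz"]],round(d["confidence"],2)) for d in eyes.boxes_of(t,c)])
print(bot.get_obs())
E
```

```text
pics
side {'K': array([[379.22132773,   0.        , 322.19759376],
       [  0.        , 379.22132773, 200.93325288],
       [  0.        ,   0.        ,   1.        ]]), 'origin': array([-174.55745369,  661.49284738,  791.81541304]), 'attitude': array([ 0.17571287, -0.33332625,  0.83107466, -0.40906418])}
top {'K': array([[425.67520474,   0.        , 326.61143267],
       [  0.        , 425.67520474, 197.71308326],
       [  0.        ,   0.        ,   1.        ]]), 'origin': array([ 442.92606863,  -13.70318178, 1202.77712983]), 'attitude': array([-0.0283654 ,  0.71679477, -0.69629642,  0.02391549])}
bush_mouth top [([623, 476, 36], 0.72), ([533, 142, 33], 0.56)]
bush_mouth side [([524, 158, 36], 0.9), ([526, 148, 36], 0.26)]
peg0 top [([539, 147, 29], 0.65), ([411, 8, 13], 0.51)]
peg0 side [([528, 155, 35], 0.94), ([699, 260, 2], 0.5)]
pointer top [([540, 140, 35], 0.89), ([753, 10, 46], 0.46)]
pointer side [([522, 147, 37], 0.91)]
hub top [([535, 140, 37], 0.89), ([447, -438, 16], 0.63)]
hub side [([526, 147, 34], 0.9), ([607, -433, 44], 0.73), ([480, 435, 49], 0.48), ([562, -172
[... 1350 characters left out ...]
, ([558, -160, 9], 0.4)]
{'t': 1.1, 'qpos': array([-1.06541176e+00,  3.84673100e-01,  7.89963013e-03, -1.46419722e-06,
       -1.19404239e+00, -2.58597408e-01]), 'joint_velocities': array([ 0.00041244, -0.00037795, -0.00163914, -0.00052458,  0.00036378,
        0.00048354]), 'tau': array([ 1.78778600e-04, -3.92098224e+01,  1.88617963e+01,  4.19091627e+00,
       -3.63865975e-04, -8.09529638e-06]), 'tool_pos': array([ 152.69206746, -606.0250514 ,  231.32796704]), 'tcp_rot': array([-8.71387686e-06,  6.14699436e-01,  7.88761437e-01,  4.45937862e-06]), 'wrist_force': array([0.17052122, 0.08039423, 0.800205  ]), 'torque': array([ 0.01354611, -0.03094908,  0.04848549]), 'width': 85.47010386721544}
```

View pics/top0.png

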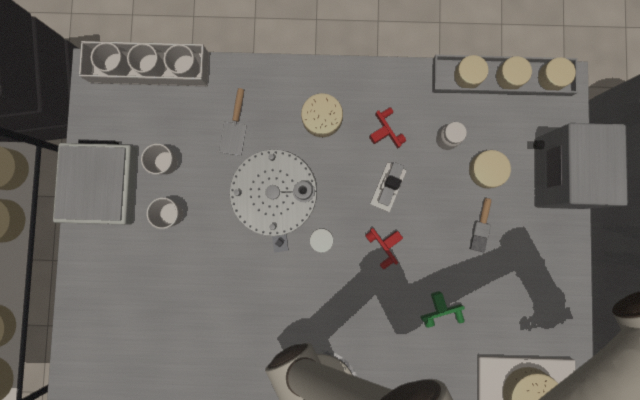

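View pics/side0.png

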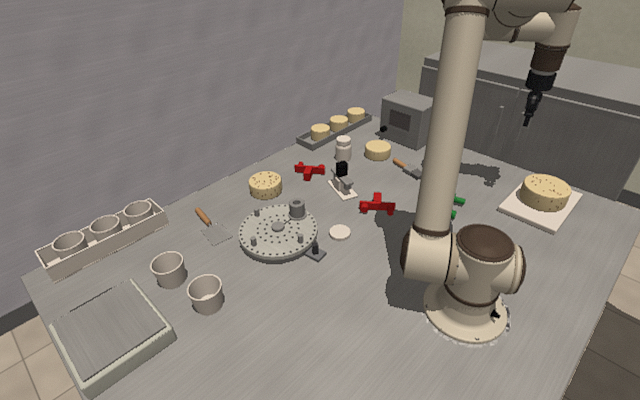

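Candidates for the gauge in the top view: red (387,128), red (384,247), green (443,311), and the steel one with a black handle on the saddle (390,186). The last fits the description, so I'll check it in a crop.

```bash
python3 - <<'E'
import cv2, numpy as np
a=cv2.imread("pics/top0.png"); s=cv2.imread("pics/side0.png")
c1=cv2.resize(a[150:225,350:430],(400,375),interpolation=cv2.INTER_CUBIC)
c2=cv2.resize(s[150:225,310:390],(400,375),interpolation=cv2.INTER_CUBIC)
cv2.imwrite("pics/cropg.png",np.hstack([c1,c2]))
c1=cv2.resize(a[140:260,215:335],(400,400),interpolation=cv2.INTER_CUBIC)
c2=cv2.resize(s[180:280,225:345],(400,333),interpolation=cv2.INTER_CUBIC)
c2=cv2.copyMakeBorder(c2,0,67,0,0,cv2.BORDER_CONSTANT)
cv2.imwrite("pics/cropc.png",np.hstack([c1,c2]))
E
```

```text
(no output)
```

View pics/cropg.png

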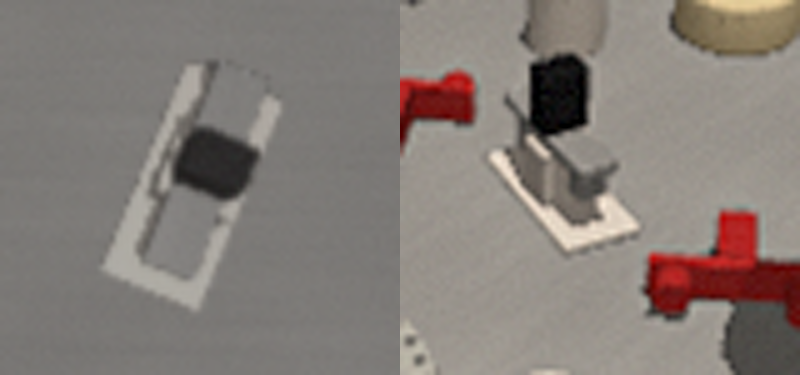

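View pics/cropc.png

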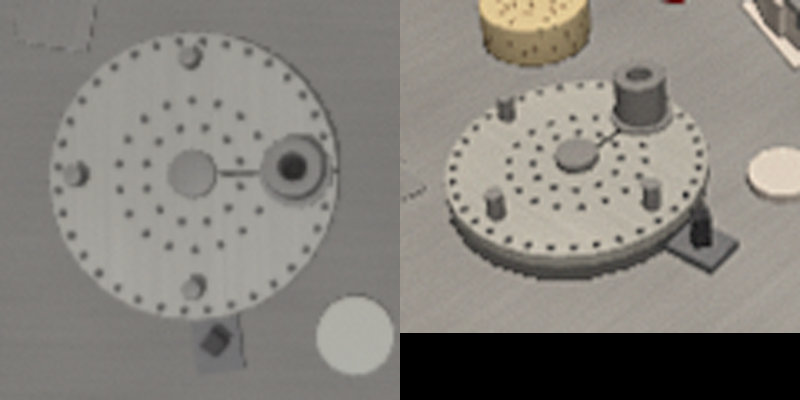

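The steel gauge with the black handle sits on the white-footed saddle, handle top at (393,182) in the top view. The carousel hub is at (273,192), the bush at (303,190), and the pointer at (280,242). Next I'll measure these precisely.

```bash
cat > h.py <<'E'
import numpy as np, cv2
from scipy.spatial.transform import Rotation as R
def cam(n):
    from plant import eyes
    p=eyes.camera_params(n); q=p["attitude"]
    return p["K"],np.array(p["origin"]),R.from_quat([q[1],q[2],q[3],q[0]]).as_matrix()
def proj(c,P):
    K,o,M=c; v=(np.atleast_2d(P)-o)@M; v=v@K.T; return v[:,:2]/v[:,2:]
def back(c,px,z):
    K,o,M=c; px=np.atleast_2d(px).astype(float)
    d=(np.c_[px,np.ones(len(px))]@np.linalg.inv(K).T)@M.T
    return o+d*((z-o[2])/d[:,2])[:,None]
def up(im,x0,x1,y0,y1,s):
    return cv2.resize(im[y0:y1,x0:x1],None,fx=s,fy=s,interpolation=cv2.INTER_CUBIC)
def draw(im,x0,y0,s,pts,col,closed=False):
    p=((np.asarray(pts)-[x0,y0]+.5)*s-.5)
    cv2.polylines(im,[np.round(p*8).astype(np.int32)],closed,col,1,cv2.LINE_AA,3)
def circ(c,r,n=72):
    a=np.linspace(0,2*np.pi,n); return np.c_[c[0]+r*np.cos(a),c[1]+r*np.sin(a),np.full(n,c[2])]
E
python3 - <<'E'
from h import *
import json
for n in ("top","side"):
    c=cam(n); im=cv2.imread(f"pics/{n}0.png"); g=cv2.cvtColor(im,cv2.COLOR_BGR2GRAY).astype(float)
    def samp(p): return cv2.remap(g.astype(np.float32),p[:,0].astype(np.float32)[None],p[:,1].astype(np.float32)[None],cv2.INTER_LINEAR)[0]
    from scipy.optimize import minimize
    # disc: maximise brightness contrast inside/outside rim
    def cost(h): 
        i=samp(proj(c,circ([*h,35],117.5,180))); o=samp(proj(c,circ([*h,35],122.5,180)))
        return -np.median(i)+np.median(o)-0.5*(i.mean()-o.mean())
    best=min(((cost((x,y)),x,y) for x in np.arange(505,550,1) for y in np.arange(125,170,1)))
    r=minimize(cost,best[1:],method="Nelder-Mead"); print(n,"hub",r.x,r.fun)
    # boss top centre
    # bore dark centroid at z=85: blob
    u=proj(c,[[530,65,85]])[0]; x0,y0=int(u[0])-16,int(u[1])-16
    w=g[y0:y0+32,x0:x0+32]; m=np.clip(75-w,0,None); yy,xx=np.mgrid[y0:y0+32,x0:x0+32]
    print("mid",u,"min",w.min()); 
    q=np.array([(xx*m).sum()/m.sum(),(yy*m).sum()/m.sum()]); print("bore px",q,back(c,q,85))
E
```

```text
top hub [540.4262862  144.65808296] -36.661895751953125
mid [299.93509432 195.29192259] min 40.0
bore px [302.41826923 190.1125    ] [[543.88450495  58.91495708  85.        ]]
side hub [537.99812184 144.25296179] -41.85778045654297
mid [297.82164    204.19928789] min 44.0
bore px [290.95547945 210.8630137 ] [[521.08390835 101.25092709  85.        ]]
```

```bash
python3 - <<'E'
from h import *
out=[]
for n,H in (("top",(540.4,144.7)),("side",(538.0,144.3))):
    c=cam(n); im=cv2.imread(f"pics/{n}0.png"); s=6
    u=proj(c,[[540,144,35]])[0]; x0,y0=int(u[0])-48,int(u[1])-44; x1,y1=x0+96,y0+106
    z=up(im,x0,x1,y0,y1,s)
    z[:]=z
    draw(z,x0,y0,s,proj(c,circ([*H,35],120)),(0,0,255))
    phi=-1.53
    for k in range(4):
        a=phi+k*np.pi/2; d=np.array([np.cos(a),np.sin(a)])
        if k==0: 
            p=np.array(H)+85*d
            draw(z,x0,y0,s,proj(c,circ([*p,85],11.5)),(0,255,255)); draw(z,x0,y0,s,proj(c,circ([*p,85],24)),(0,255,0))
        else: draw(z,x0,y0,s,proj(c,circ([*(np.array(H)+95*d),63],8)),(255,0,0))
    draw(z,x0,y0,s,proj(c,circ([*H,47],20)),(255,0,255))
    for a in (-168,-172,-176):
        d=np.array([np.cos(np.radians(a)),np.sin(np.radians(a))]); 
        draw(z,x0,y0,s,proj(c,[[*(np.array(H)+128.7*d),44],[*(np.array(H)+128.7*d),0]]),(0,255,0))
    cv2.imwrite(f"pics/ov_{n}.png",z[:600,:800])
E
```

```text
(no output)
```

View pics/ov_top.png

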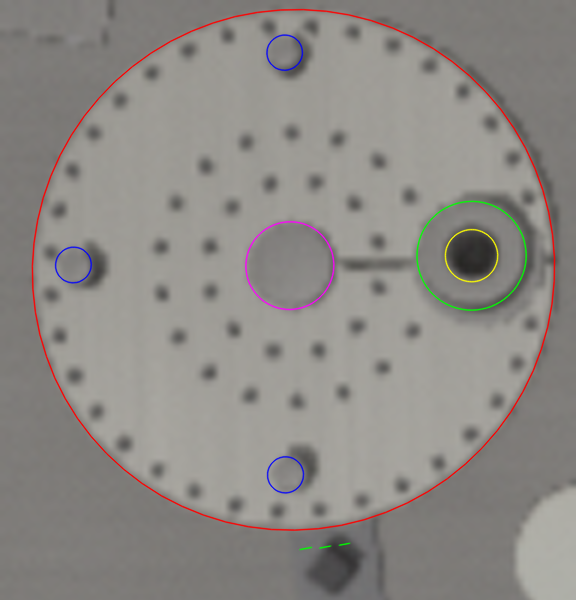

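View pics/ov_side.png

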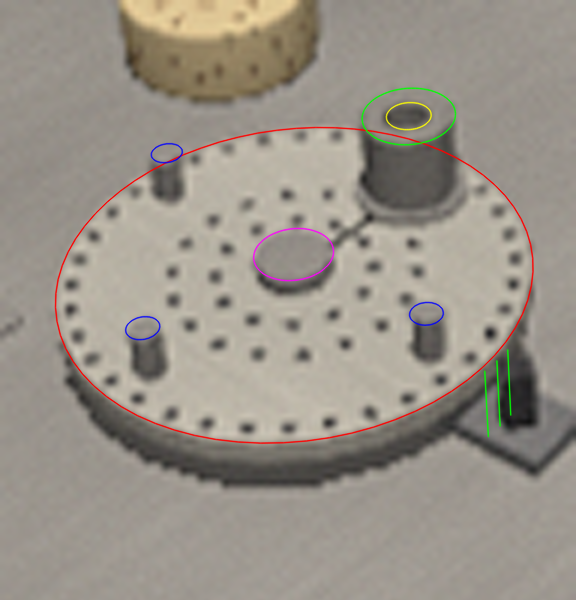

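```bash
python3 - <<'E'
from h import *
outs=[]
for n,H in (("top",(540.4,144.7)),("side",(538.0,144.3))):
    c=cam(n); im=cv2.imread(f"pics/{n}0.png"); s=16
    u=proj(c,[[400,124,30]])[0]; x0,y0=int(u[0])-12,int(u[1])-14; 
    z=up(im,x0,x0+25,y0,y0+28,s); z=np.clip((z.astype(float)-30)*1.6,0,255).astype(np.uint8)
    for a,col in ((-164,(0,0,255)),(-168,(0,255,0)),(-172,(255,255,0))):
        d=np.array([np.cos(np.radians(a)),np.sin(np.radians(a))]); P=lambda r,h:[*(np.array(H)+r*d),h]
        draw(z,x0,y0,s,proj(c,[P(120,44),P(150,44)]),col); draw(z,x0,y0,s,proj(c,[P(128.7,44),P(128.7,6)]),col)
    outs.append(z)
cv2.imwrite("pics/ptr.png",np.hstack(outs))
E
```

```text
(no output)
```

View pics/ptr.png

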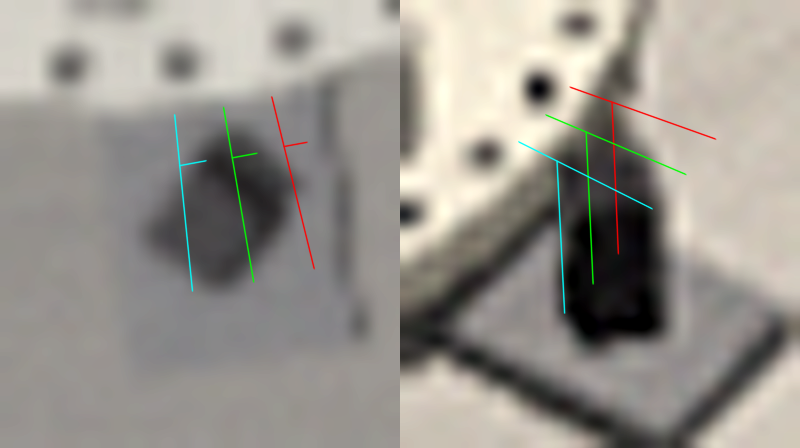

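```bash
python3 - <<'E'
from h import *
outs=[]
for n,H in (("top",(540.4,144.7)),("side",(538.0,144.3))):
    c=cam(n); u=proj(c,[[400,124,30]])[0]; x0,y0=int(u[0])-12,int(u[1])-14
    f=lambda p:(np.array(p)+.5)/16-.5+[x0,y0]
    im=cv2.imread(f"pics/{n}0.png"); z=up(im,x0-6,x0+26,y0-4,y0+28,12)
    g=cv2.cvtColor(z,cv2.COLOR_BGR2GRAY); g=cv2.createCLAHE(4,(2,2)).apply(g); outs.append(g)
    pts={"top":[(105,110),(135,372),(350,335),(325,100),(205,145),(150,230),(215,285)],"side":[(670-400,440),(790-400,320)]}[n]
    for p in pts:
        b=back(c,f(p),6 if n=="side" or p[0] in(105,135,350,325) else 44)[0]; d=b[:2]-H
        print(n,p,b.round(1),np.hypot(*d).round(1),np.degrees(np.arctan2(d[1],d[0])).round(2))
cv2.imwrite("pics/ptr2.png",np.hstack(outs))
E
```

```text
top (105, 110) [421.2 144.8   6. ] 119.2 179.97
top (135, 372) [375.8 137.8   6. ] 164.8 -177.59
top (350, 335) [383.3 100.4   6. ] 163.2 -164.27
top (325, 100) [424.1 106.3   6. ] 122.5 -161.73
top (205, 145) [416.5 122.6  44. ] 125.9 -169.87
top (150, 230) [401.9 131.3  44. ] 139.2 -174.49
top (215, 285) [392.9 120.   44. ] 149.5 -170.48
side (270, 440) [374.1 135.8   6. ] 164.2 -177.03
side (390, 320) [379.2  99.5   6. ] 164.9 -164.26
```

View pics/ptr2.png

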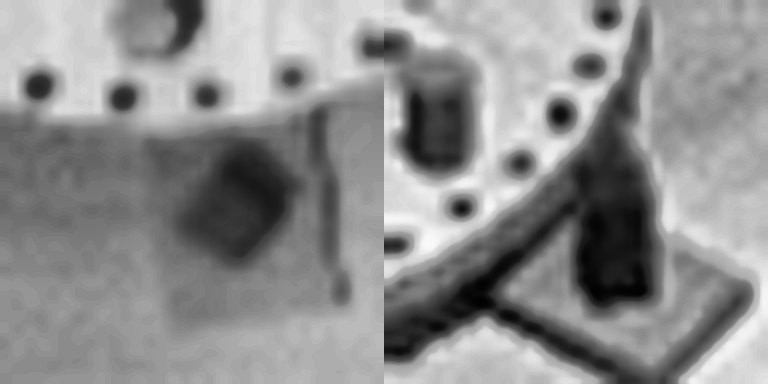

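```bash
cat > ovg.py <<'E'
from h import *
import sys
def rect(c,psi,lx,ly,z):
    a=np.array([[1,1],[-1,1],[-1,-1],[1,-1]])*[lx/2,ly/2]; r=np.array([[np.cos(psi),-np.sin(psi)],[np.sin(psi),np.cos(psi)]])
    return np.c_[a@r.T+c[:2],np.full(4,z)]
def ov(tag,out,g,psi,dz=0,side_shift=(0,0)):
    outs=[]
    for n in ("top","side"):
        c=cam(n); im=cv2.imread(f"pics/{n}{tag}.png"); s=10
        u=proj(c,[[g[0],g[1],60]])[0]; x0,y0=int(u[0])-20,int(u[1])-25
        z=up(im,x0,x0+40,y0,y0+50,s); z=np.clip((z.astype(float)-20)*1.3,0,255).astype(np.uint8)
        gg=np.array(g)+(side_shift if n=="side" else (0,0))
        for (lx,ly,h,col) in ((118,30,60,(0,0,255)),(26,36,113,(0,255,0)),(26,36,63,(0,160,0)),(130,60,6,(255,0,0))):
            draw(z,x0,y0,s,proj(c,rect(gg,psi,lx,ly,h)),col,True)
        outs.append(z)
    cv2.imwrite(out,np.hstack(outs))
E
python3 - <<'E'
from ovg import *
ov("0","pics/g1.png",(563,-172),np.radians(-22))
E
```

```text
(no output)
```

View pics/g1.png

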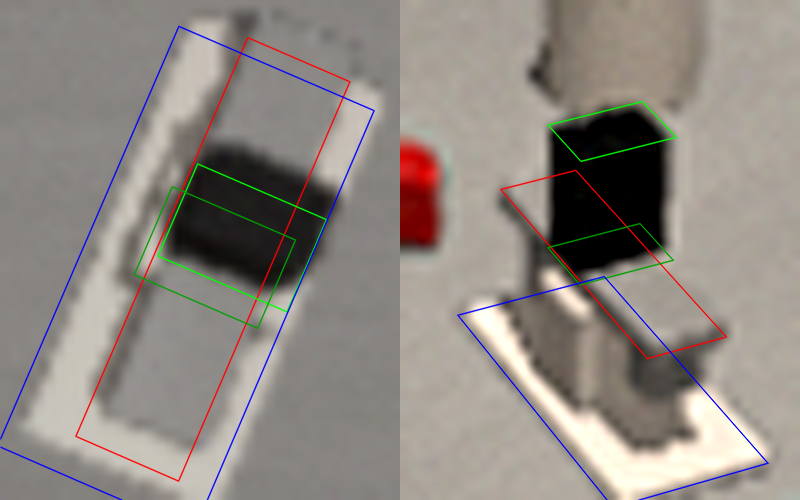

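```bash
python3 - <<'E'
from ovg import *
from scipy.optimize import minimize
res=[]
for n in ("top","side"):
    c=cam(n); im=cv2.imread(f"pics/{n}0.png"); g=im.max(2).astype(np.float32); s=8
    u=proj(c,[[563,-172,85]])[0]; x0,y0=int(u[0])-16,int(u[1])-16
    w=up(g,x0,x0+32,y0,y0+32,s); m=np.clip((95-w)/70 if n=="top" else (70-w)/60,0,1)
    if n=="side": m[:0]=0
    def cost(p):
        P=np.vstack([rect(p[:2],p[2],26,36,z) for z in (60,112)])
        h=cv2.convexHull((((proj(c,P)-[x0,y0]+.5)*s-.5)*16).astype(np.int32))
        r=np.zeros(m.shape,np.float32); cv2.fillConvexPoly(r,h,1.0,cv2.LINE_8,4)
        return float(((r-m)**2).mean())
    b=min((minimize(cost,(x,y,ps),method="Nelder-Mead",options=dict(initial_simplex=[(x,y,ps),(x+4,y,ps),(x,y+4,ps),(x,y,ps+.15)])) for x in (560,568) for y in (-170,-178) for ps in (-.38,-.5,-.25)),key=lambda r:r.fun)
    print(n,b.x,np.degrees(b.x[2]),b.fun); res.append(b.x)
p=(res[0]+res[1])/2
ov("0","pics/g2.png",res[0][:2],res[0][2],0,res[1][:2]-res[0][:2])
E
```

```text
top [ 5.70859972e+02 -1.76171838e+02 -4.64003516e-01] -26.585443124331427 0.04205625131726265
side [ 568.48007817 -175.93097298   -0.82380598] -47.20060571198541 0.029862888157367706
```

View pics/g2.png

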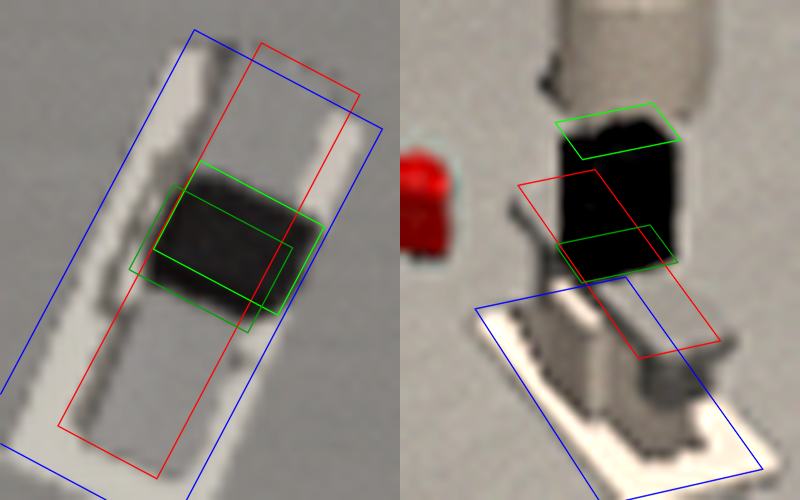

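```bash
python3 - <<'E'
from ovg import *
from scipy.optimize import minimize
res=[]
for n in ("top","side"):
    c=cam(n); im=cv2.imread(f"pics/{n}0.png"); g=im.max(2).astype(np.float32); s=8
    u=proj(c,[[570,-176,85]])[0]; x0,y0=int(u[0])-16,int(u[1])-14
    w=up(g,x0,x0+32,y0,y0+30,s); m=np.clip((100-w)/60 if n=="top" else (75-w)/60,0,1)
    ang=-23
    for ang in (-21,-23,-25):
        def cost(p):
            P=np.vstack([rect(p[:2],np.radians(ang),26,36,z) for z in (60,113)])
            h=cv2.convexHull((((proj(c,P)-[x0,y0]+.5)*s-.5)*16).astype(np.int32))
            r=np.zeros(m.shape,np.float32); cv2.fillConvexPoly(r,h,1.0,cv2.LINE_8,4)
            return float(((r-m)**2).mean())
        b=min((minimize(cost,(x,y),method="Nelder-Mead",options=dict(initial_simplex=[(x,y),(x+4,y),(x,y+4)])) for x in (560,568) for y in (-170,-178)),key=lambda r:r.fun)
        print(n,ang,b.x,b.fun)
        if ang==-23: res.append(b.x)
ov("0","pics/g3.png",res[0][:2],np.radians(-23),0,res[1][:2]-res[0][:2])
E
```

```text
top -21 [ 570.94508362 -177.06698608] 0.03128806874155998
top -23 [ 570.700683   -176.95496774] 0.0308071356266737
top -25 [ 570.51171875 -176.88476562] 0.030686410143971443
side -21 [ 571.85162926 -176.37772274] 0.05214639753103256
side -23 [ 569.75528431 -175.16516018] 0.05132060497999191
side -25 [ 571.3671391  -176.63879347] 0.05010630190372467
```

View pics/g3.png

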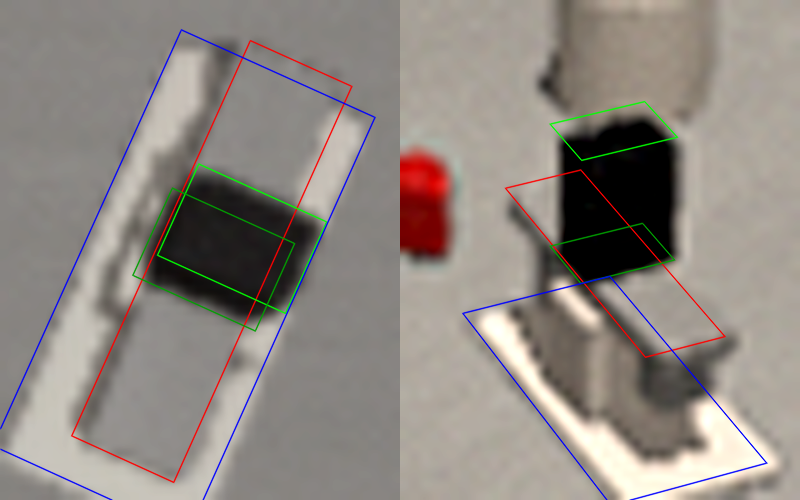

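Both views agree: hub (539,144.5), pointer direction −170.7°, bush direction about −87.7°, so the angle is about 1.45 rad. The gauge grip is about (570.5, −176.5), bar yaw about −23.5°. In the side view the near leg (1.9 m scale crop ~ (670,380)) is short and thick, so the go leg points to +x. I'll push peg0 with a loose straddle.

```bash
cat >> h.py <<'E'
def qz(deg):
    a=np.radians(deg)/2; return np.array([0,np.cos(a),np.sin(a),0])
HUB=np.array([539.2,144.5])
def pol(r,deg): return HUB+r*np.array([np.cos(np.radians(deg)),np.sin(np.radians(deg))])
def save(tag):
    from plant import eyes
    for n in ("top","side"): cv2.imwrite(f"pics/{n}{tag}.png",eyes.grab_frame(n)[:,:,::-1])
E
python3 - <<'E'
from h import *
from plant import bot
for p,a in [((*pol(95,2.3),200),92.3),((*pol(95,-40),42),50),((*pol(95,-81),42),9),((*pol(95,-81),42),189),((570.5,-176.5,69),-23.5),((570.5,-176.5,69),156.5),((417,148,104),-23.5),((417,148,104),156.5),((494,114,124),156.5)]:
    q=bot.ik(p,qz(a)); print(np.round(p,0),a,None if q is None else np.round(q,2))
E
```

```text
[634. 148. 200.] 92.3 [ 0.48  0.45  0.03  0.   -1.15 -2.01]
[612.  83.  42.] 50 [ 0.4   0.56 -0.23  0.   -0.78 -2.67]
[554.  51.  42.] 9 [ 0.38  0.48 -0.39  0.   -0.7   2.92]
[554.  51.  42.] 189 [ 0.38  0.48 -0.39  0.   -0.7  -0.23]
[ 570. -176.   69.] -23.5 [-0.03  0.5  -0.26  0.   -0.81  2.76]
[ 570. -176.   69.] 156.5 [-0.03  0.5  -0.26  0.   -0.81 -0.38]
[417 148 104] -23.5 [ 0.71  0.23 -0.6   0.   -0.75  2.02]
[417 148 104] 156.5 [ 0.71  0.23 -0.6   0.   -0.75 -1.12]
[494 114 124] 156.5 [ 0.55  0.3  -0.43  0.   -0.85 -0.96]
```

```bash
python3 - <<'E'
from h import *
from plant import bot
bot.set_gripper(40,30)
bot.reach([*pol(95,2.3),150],qz(272.3))
bot.move_l([*pol(95,2.3),42],None,200)
print(bot.get_obs()["wrist_force"].round(1))
bot.set_gripper(20,30)
o=bot.get_obs(); print(o["t"],o["width"],o["wrist_force"].round(1))
tgt=-80.7-0.9
for a in np.linspace(2.3,tgt,13)[1:]:
    bot.move_l([*pol(95,a),42],qz(270+a),120 if a>-70 else 60)
    o=bot.get_obs(); print(round(a,1),round(o["t"],2),o["wrist_force"].round(1))
bot.hold(0.2); save("1")
E
```

```text
[0.4 0.1 0.7]
5.775 19.737781405901682 [-0.5 -0.8  1. ]
-4.7 6.05 [ 0.2 -0.   0.2]
-11.7 6.33 [-0.5 -0.9  0.3]
-18.7 6.6 [-0.8 -0.8  0.9]
-25.7 6.88 [-1.4 -1.  -1.2]
-32.7 7.15 [-0.7 -1.  -0.4]
-39.7 7.42 [-1.2  0.5  0.5]
-46.6 7.7 [-1.5  0.1 -0. ]
-53.6 7.97 [-1.6 -0.1  0.8]
-60.6 8.25 [-0.2  0.3  0.7]
-67.6 8.53 [-1.1 -0.2  0.8]
-74.6 8.87 [ 0.4 -0.4 -1. ]
-81.6 9.21 [-0.3  0.  -0.6]
```

```bash
python3 - <<'E'
from h import *
a=cv2.imread("pics/top1.png");b=cv2.imread("pics/side1.png")
cv2.imwrite("pics/p1.png",np.hstack([up(a,215,335,130,260,3),up(b,225,345,170,300,3)]))
E
```

```text
(no output)
```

View pics/p1.png

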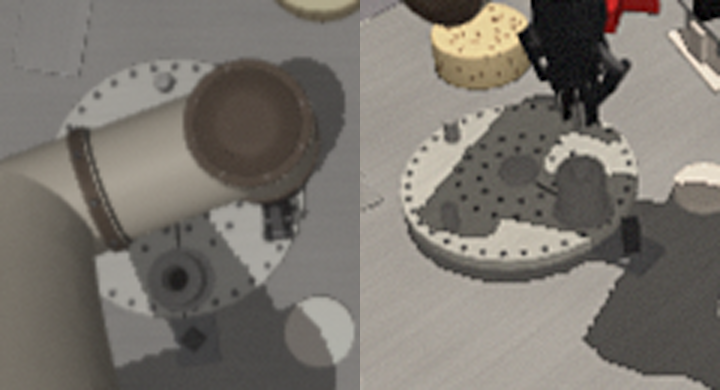

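```bash
cat > meas.py <<'E'
from h import *
from scipy.optimize import minimize
HT={"top":np.array([540.4,144.7]),"side":np.array([538.0,144.3])}
def bore(tag,n="top",ang0=-170):
    c=cam(n); g=cv2.cvtColor(cv2.imread(f"pics/{n}{tag}.png"),cv2.COLOR_BGR2GRAY).astype(np.float32)
    H=HT[n]
    def samp(P):
        p=proj(c,P).astype(np.float32); return cv2.remap(g,p[:,0][None],p[:,1][None],cv2.INTER_CUBIC)[0]
    def cost(x): # dark inside, bright outside bore
        return np.mean([samp(circ([*x,85],r,48)).mean() for r in (3,6,8)])-np.mean([samp(circ([*x,85],r,48)).mean() for r in (15,17)])
    x0=H+85*np.array([np.cos(np.radians(ang0)),np.sin(np.radians(ang0))])
    b=min(((cost(x0+[i,j]),i,j) for i in range(-14,15,2) for j in range(-14,15,2)))
    s=x0+b[1:]; r=minimize(cost,s,method="Nelder-Mead",options=dict(initial_simplex=[s,s+[2,0],s+[0,2]]))
    d=r.x-H; return r.x.round(2),np.hypot(*d).round(2),np.degrees(np.arctan2(d[1],d[0])).round(2),round(r.fun,1)
E
python3 - <<'E'
from meas import *
print(bore("0","top",-88),bore("0","side",-88)); print(bore("1","top"),bore("1","side"))
E
```

```text
(array([544.19,  59.06]), np.float64(85.72), np.float64(-87.47), np.float64(-82.3)) (array([542.28,  60.53]), np.float64(83.88), np.float64(-87.08), np.float64(-59.5))
(array([456.11, 131.81]), np.float64(85.27), np.float64(-171.31), np.float64(-42.4)) (array([469.2 , 127.62]), np.float64(70.8), np.float64(-166.37), np.float64(-55.1))
```

```bash
python3 - <<'E'
from h import *
from plant import bot
bot.set_gripper(36,30)
p=bot.get_obs()["tool_pos"]; bot.move_l([p[0],p[1],150],None,250)
g=np.array([570.5,-176.5]); bot.set_gripper(80,30)
bot.reach([*g,165],qz(156.5)); bot.hold(.2); save("2")
o=bot.get_obs(); print(o["t"],o["wrist_force"])
from meas import *
print(bore("2","top"),bore("2","side"))
a=cv2.imread("pics/top2.png");b=cv2.imread("pics/side2.png")
cv2.imwrite("pics/p2.png",np.hstack([up(a,215,335,130,260,3),up(b,225,345,170,300,3)]))
E
```

```text
12.1 [ 1.0861632   0.53543087 -1.14547605]
(array([455.66, 132.95]), np.float64(85.55), np.float64(-172.11), np.float64(-85.5)) (array([453.27, 135.28]), np.float64(85.21), np.float64(-173.92), np.float64(-62.6))
```

View pics/p2.png

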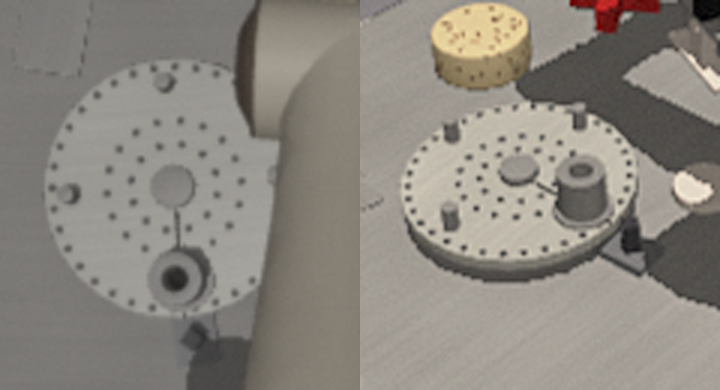

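```bash
cat > ovc.py <<'E'
from meas import *
def ov(tag,out,phis,pt=-170.7):
    outs=[]
    for n,phi in zip(("top","side"),phis):
        H=HT[n]; c=cam(n); im=cv2.imread(f"pics/{n}{tag}.png"); s=5
        u=proj(c,[[520,140,35]])[0]; x0,y0=int(u[0])-(46 if n=="top" else 40),int(u[1])-(44 if n=="top" else 36); z=up(im,x0,x0+80,y0,y0+100,s)
        for k in range(4):
            a=np.radians(phi)+k*np.pi/2; d=np.array([np.cos(a),np.sin(a)])
            if k==0:
                p=H+85*d; draw(z,x0,y0,s,proj(c,circ([*p,85],11.5)),(0,255,255)); draw(z,x0,y0,s,proj(c,circ([*p,85],24)),(0,255,0))
                draw(z,x0,y0,s,proj(c,[[*(H+20*d),35],[*(H+60*d),35]]),(0,0,255)); draw(z,x0,y0,s,proj(c,[[*(H+108*d),35],[*(H+120*d),35]]),(0,0,255))
            else: draw(z,x0,y0,s,proj(c,circ([*(H+95*d),63],8)),(255,0,0))
        d=np.array([np.cos(np.radians(pt)),np.sin(np.radians(pt))]); e=np.array([-d[1],d[0]])
        draw(z,x0,y0,s,proj(c,[[*(H+128.7*d),44],[*(H+138*d+9*e),44],[*(H+149*d),44],[*(H+138*d-9*e),44]]),(255,255,0),True)
        draw(z,x0,y0,s,proj(c,[[*(H+125*d-19*e),6],[*(H+164*d-19*e),6],[*(H+164*d+19*e),6],[*(H+125*d+19*e),6]]),(255,255,0))
        outs.append(z)
    cv2.imwrite(out,np.hstack(outs))
E
python3 -c "
from ovc import *
ov('2','pics/o2.png',(-172.1,-172.1))"
```

```text
(no output)
```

View pics/o2.png

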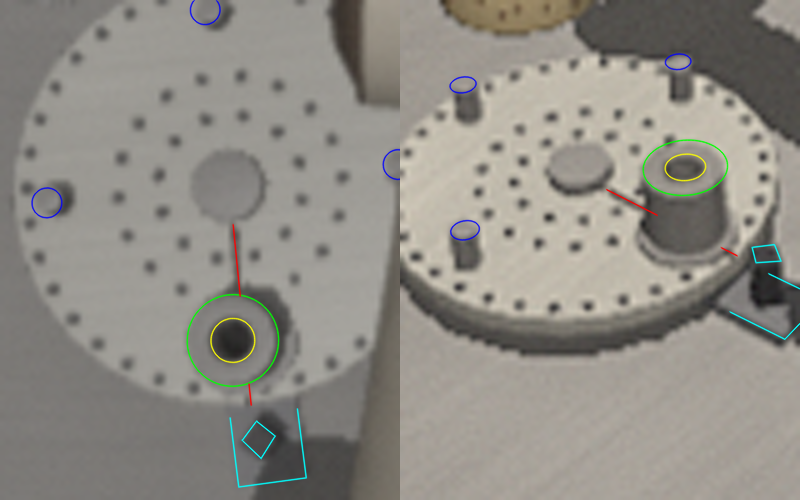

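```bash
python3 - <<'E'
from meas import *
n="top";H=HT[n];c=cam(n);im=cv2.imread("pics/top2.png");s=9
x0,y0=258,190
outs=[]
for dr in (0,1):
    z=up(im,x0,x0+44,y0,y0+62,s); z=np.clip((z.astype(float)-50)*1.6,0,255).astype(np.uint8)
    if dr:
        for a,col in ((-170.7,(255,255,0)),(-172.1,(0,0,255)),(-173.5,(0,255,0))):
            d=np.array([np.cos(np.radians(a)),np.sin(np.radians(a))])
            for r in ((20,60),(108,120)): draw(z,x0,y0,s,proj(c,[[*(H+r[0]*d),35],[*(H+r[1]*d),35]]),col)
            draw(z,x0,y0,s,proj(c,[[*(H+128.7*d),44],[*(H+149*d),44]]),col)
    outs.append(z)
cv2.imwrite("pics/z2.png",np.hstack(outs))
E
```

```text
(no output)
```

View pics/z2.png

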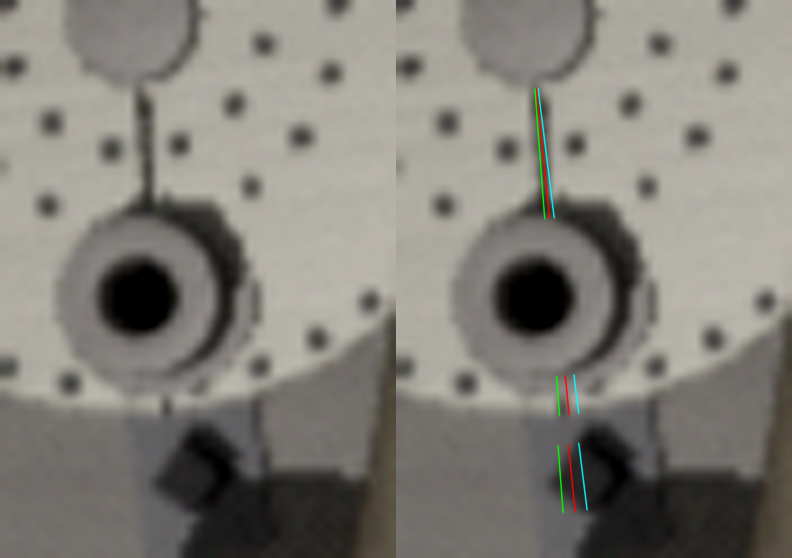

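The bush sits at about −172.8° (tick at (167,405) in the crop, left of the pointer line), which is an overshoot of about 2°. I'll go back and nudge it via the same peg.

```bash
python3 - <<'E'
from h import *
from plant import bot
a=-80.6
bot.set_gripper(40,20)
bot.reach([*pol(95,a),150],qz(270+a))
bot.move_l([*pol(95,a),44],None,200)
bot.set_gripper(15,20); bot.hold(.3)
o=bot.get_obs(); print(o["t"],o["width"],o["wrist_force"].round(1))
bot.set_gripper(19,20);bot.set_gripper(36,20)
bot.move_l([*pol(95,a),150],None,200)
bot.set_gripper(80,30)
bot.reach([570.5,-176.5,165],qz(156.5)); bot.hold(.2); save("3")
print(bot.get_obs()["t"])
from meas import *
print(bore("3","top"),bore("3","side"))
n="top";H=HT[n];c=cam(n);im=cv2.imread("pics/top3.png");s=9
x0,y0=258,190
outs=[]
for dr in (0,1):
    z=up(im,x0,x0+44,y0,y0+62,s); z=np.clip((z.astype(float)-50)*1.6,0,255).astype(np.uint8)
    if dr:
        for a,col in ((-169.7,(0,0,255)),(-170.7,(255,255,0)),(-171.7,(0,255,0))):
            d=np.array([np.cos(np.radians(a)),np.sin(np.radians(a))])
            for r in ((20,60),(108,120)): draw(z,x0,y0,s,proj(c,[[*(H+r[0]*d),35],[*(H+r[1]*d),35]]),col)
            draw(z,x0,y0,s,proj(c,[[*(H+128.7*d),44],[*(H+149*d),44]]),col)
    outs.append(z)
cv2.imwrite("pics/z3.png",np.hstack(outs))
E
```

```text
14.8083 15.306572494802928 [-0.6 -2.   5.8]
17.725
(array([456.18, 129.35]), np.float64(85.61), np.float64(-169.67), np.float64(-85.3)) (array([454.12, 131.32]), np.float64(84.87), np.float64(-171.2), np.float64(-60.7))
```

View pics/z3.png

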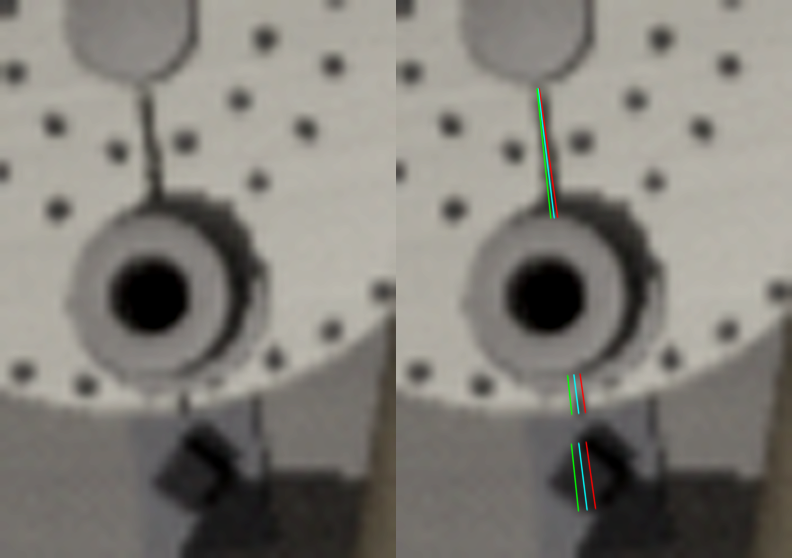

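Bush tick (184,402) now lines up with the pointer at about −170.4° against −170.6°. Now I'll grasp the gauge.

```bash
python3 - <<'E'
from h import *
from plant import bot
bot.move_l([570.5,-176.5,69],None,120)
print(bot.get_obs()["wrist_force"].round(1))
bot.set_gripper(20,60); bot.hold(.2)
o=bot.get_obs(); print(o["t"],o["width"],o["wrist_force"].round(1),o["torque"].round(2),o["tool_pos"].round(2))
bot.move_l([570.5,-176.5,72],None,20)
bot.move_l([570.5,-176.5,160],None,150); bot.hold(.2)
o=bot.get_obs(); print(o["t"],o["width"],o["wrist_force"].round(1),o["torque"].round(2),o["tool_pos"].round(2))
save("4")
a=cv2.imread("pics/top4.png");b=cv2.imread("pics/side4.png")
cv2.imwrite("pics/p4.png",np.hstack([up(a,340,440,130,240,4),up(b,300,400,110,220,4)]))
E
```

```text
[-0.4  0.8  0.7]
19.4083 25.820301615781258 [-1.   1.3  5.3] [0.31 0.44 0.05] [ 570.73 -176.54   69.6 ]
20.6417 25.986111199393456 [-0.8 -0.  -3.6] [ 0.01 -0.02  0.02] [ 569.79 -176.42  158.55]
```

View pics/p4.png

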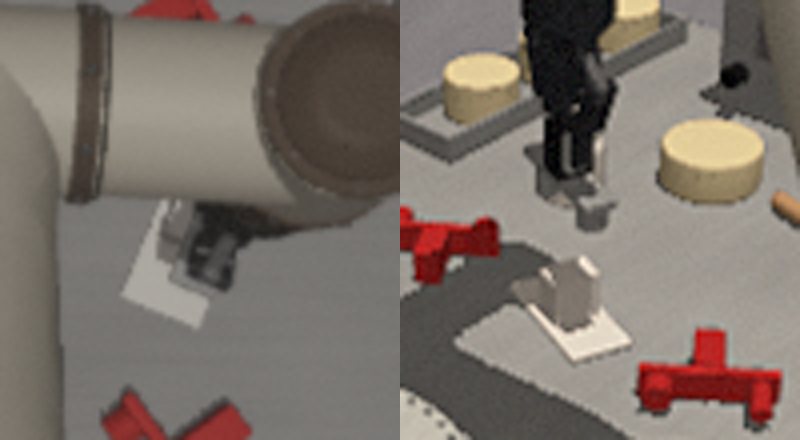

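```bash
cat >> h.py <<'E'
U=np.array([np.cos(np.radians(-23.5)),np.sin(np.radians(-23.5))]); V=np.array([-U[1],U[0]])
Q=qz(156.5)
E
python3 - <<'E'
from h import *
from plant import bot
B=np.array([455.3,130.4]); h=B-42*U
bot.reach([*h,185],Q)
bot.move_l([*h,158],Q,100); bot.hold(.3)
o=bot.get_obs(); print(o["t"],o["wrist_force"].round(1),o["torque"].round(2),o["tool_pos"].round(2),h.round(2))
save("5")
outs=[]
for n in ("top","side"):
    c=cam(n);im=cv2.imread(f"pics/{n}5.png");u=proj(c,[[*B,95]])[0]; x0,y0=int(u[0])-22,int(u[1])-28
    z=up(im,x0,x0+44,y0,y0+56,9); z=np.clip((z.astype(float)-10)*1.4,0,255).astype(np.uint8)
    tp=o["tool_pos"]; g=tp[:2]+42*U; zt=tp[2]+19-38-35
    draw(z,x0,y0,9,proj(c,circ([*g,zt+3.5],10)),(0,255,0)); draw(z,x0,y0,9,proj(c,circ([*g,zt+35],10)),(0,255,0)); draw(z,x0,y0,9,proj(c,circ([*g,zt],7)),(0,255,0))
    draw(z,x0,y0,9,proj(c,circ([*B,85],11.5)),(0,255,255)); draw(z,x0,y0,9,proj(c,circ([*B,85],24)),(0,255,255))
    outs.append(z)
cv2.imwrite("pics/z5.png",np.hstack(outs))
E
```

```text
22.8083 [ 0.8 -0.2 -2.3] [-0.03  0.01 -0.06] [417.11 147.33 158.52] [416.78 147.15]
```

View pics/z5.png

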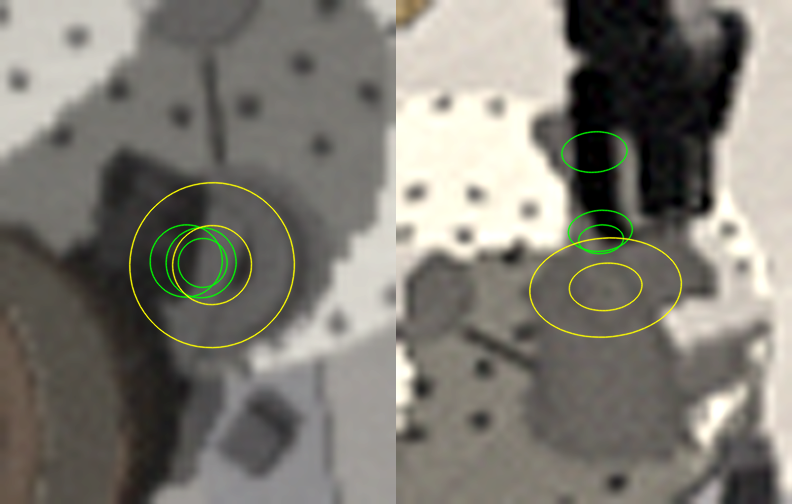

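```bash
python3 - <<'E'
from h import *
from plant import bot
h=np.array([455.3,130.4])-42*U
bot.move_l([*h,145],Q,60)
for z in (142,141,140,139,138,137,136,135,134):
    bot.move_l([*h,z],Q,15)
    o=bot.get_obs(); f=o["wrist_force"]; print(round(o["t"],2),z,f.round(1),o["torque"].round(2),o["tool_pos"].round(2))
    if abs(f[2]+2.5)>10 or np.hypot(f[0],f[1])>8: break
E
```

```text
23.62 142 [-0.5  0.5 -3.3] [-0.02 -0.04 -0.04] [416.8  147.16 142.01]
23.88 141 [-0.1  0.7 -3.7] [-0.02  0.   -0.03] [416.77 147.14 141.  ]
24.12 140 [ 1.   0.7 -2.5] [ 0.02  0.   -0.06] [416.74 147.11 139.94]
24.38 139 [-0.6 -0.7 -3.3] [ 0.01 -0.    0.04] [416.73 147.11 138.91]
24.62 138 [-0.2  0.8 -2.9] [ 0.02 -0.02  0.02] [416.76 147.13 137.94]
24.88 137 [-0.3 -0.6 -2. ] [ 0.03 -0.03 -0.03] [416.76 147.12 136.95]
25.12 136 [ 0.6  0.2 -2.8] [-0.03 -0.01 -0.07] [416.75 147.12 135.94]
25.38 135 [ 0.4 -0.8 -3.1] [0.01 0.02 0.  ] [416.74 147.12 134.92]
25.62 134 [ 0.6  0.6 -2.8] [ 0.01 -0.   -0.04] [416.72 147.09 133.91]
```

```bash
python3 - <<'E'
from h import *
from plant import bot
h=np.array([455.3,130.4])-42*U
for z in (130,125,120,115,110,107,106,105,104.5,104,103.5,103,102.5,102):
    bot.move_l([*h,z],Q,25)
    o=bot.get_obs(); f=o["wrist_force"]; print(round(o["t"],2),z,f.round(1),o["torque"].round(2),o["tool_pos"].round(2))
    if abs(f[2]+2.8)>12 or np.hypot(f[0],f[1])>8: break
bot.hold(.2); o=bot.get_obs(); print(o["t"],o["wrist_force"],o["tool_pos"])
save("6")
a=cv2.imread("pics/top6.png");b=cv2.imread("pics/side6.png")
cv2.imwrite("pics/p6.png",np.hstack([up(a,225,325,150,260,4),up(b,250,350,160,270,4)]))
E
```

```text
25.93 130 [ 0.3  0.1 -3.4] [ 0.01  0.04 -0.  ] [416.62 147.01 129.74]
26.28 125 [-0.1 -0.4 -3.1] [ 0.02 -0.01  0.03] [416.67 147.06 124.78]
26.63 120 [ 0.   1.1 -2.2] [-0.   -0.01 -0.01] [416.65 147.03 119.78]
26.98 115 [ 1.1  0.5 -3.3] [ 0.01  0.   -0.06] [416.67 147.06 114.81]
27.33 110 [-0.1 -0.1 -3.3] [ 0.   -0.04 -0.01] [416.66 147.05 109.79]
27.6 107 [-0.9 -0.3 -3. ] [ 0.03 -0.03  0.02] [416.65 147.05 106.81]
27.85 106 [-0.6 -0.4 -3.5] [-0.02 -0.   -0.01] [416.77 147.13 105.98]
28.1 105 [ 0.1  0.2 -2.9] [0.03 0.01 0.08] [416.75 147.12 104.94]
28.35 104.5 [-0.4 -0.6 -2.9] [ 0.01 -0.02  0.03] [416.84 147.19 104.59]
28.6 104 [-4.  -0.   4.1] [-0.11  0.76 -0.03] [416.88 147.23 104.54]
28.85 103.5 [-5.1  0.4  8.8] [-0.14  1.24 -0.02] [416.86 147.24 104.49]
29.1 103 [-6.9 -0.4 12.2] [-0.19  1.68 -0.1 ] [416.88 147.25 104.47]
29.3 [-6.41254879  0.59759325 12.52686468] [416.85946008 147.2330585  104.45050146]
```

View pics/p6.png

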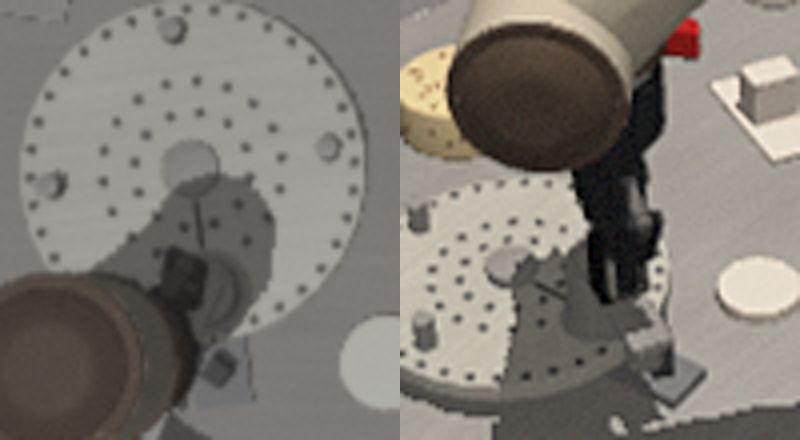

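```bash
python3 - <<'E'
from h import *
from plant import bot
B=np.array([455.3,130.4]); h=B-42*U; k=B+42*U
bot.move_l([*h,107],Q,20)
bot.move_l([*h,158],Q,60)
o=bot.get_obs(); print(o["t"],o["wrist_force"].round(1))
bot.move_l([*k,158],Q,100)
bot.move_l([*k,130],Q,60); bot.hold(.2)
o=bot.get_obs(); print(round(o["t"],2),o["tool_pos"].round(2),k.round(2))
save("7")
for z in (128,127,126,125.5,125,124.5,124,123.5,123,122.5,122):
    bot.move_l([*k,z],Q,15)
    o=bot.get_obs(); f=o["wrist_force"]; print(round(o["t"],2),z,f.round(1),o["torque"].round(2),o["tool_pos"].round(2))
    if abs(f[2]+2.8)>9 or np.hypot(f[0],f[1])>8: break
bot.hold(.7); save("8")
o=bot.get_obs(); f=o["wrist_force"]; print(round(o["t"],2),z,f.round(1),o["torque"].round(2),o["tool_pos"].round(2))
ims=[]
for t in "78":
    b=cv2.imread(f"pics/side{t}.png"); a=cv2.imread(f"pics/top{t}.png"); ims.append(np.vstack([up(b,260,340,170,240,4),up(a,240,320,180,250,4)]))
cv2.imwrite("pics/p8.png",np.hstack(ims))
E
```

```text
30.75 [ 0.   0.7 -4. ]
32.56 [494.1  113.78 130.36] [493.82 113.65]
32.94 128 [ 0.1  0.6 -2.7] [ 0.01 -0.05  0.05] [493.71 113.61 127.9 ]
33.19 127 [ 0.6  0.5 -3.8] [ 0.04 -0.01 -0.  ] [493.8  113.63 126.93]
33.44 126 [-0.4 -0.3 -2.3] [-0.03 -0.03  0.  ] [493.78 113.61 125.92]
33.69 125.5 [ 0.1 -0.  -3.4] [ 0.02 -0.   -0.01] [493.79 113.64 125.48]
33.94 125 [ 0.1 -0.7 -3.6] [ 0.03 -0.03  0.02] [493.78 113.65 124.96]
34.19 124.5 [-0.1 -0.7 -3. ] [ 0.02 -0.06 -0.01] [493.96 113.7  124.6 ]
34.44 124 [0.4 0.5 1.4] [ 0.12  0.3  -0.  ] [494.08 113.78 124.47]
34.69 123.5 [-0.7  1.1  5.6] [ 0.25  0.72 -0.04] [494.29 113.87 124.34]
34.94 123 [-1.4  0.8  6.3] [0.2  0.92 0.08] [494.43 113.9  124.25]
35.74 123 [-1.6  0.6  7.5] [ 0.25  0.92 -0.01] [494.44 113.9  124.25]
```

View pics/p8.png

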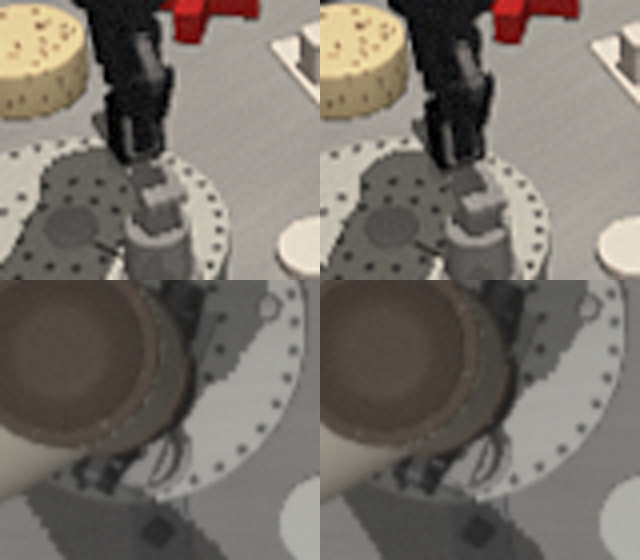

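```bash
python3 - <<'E'
from h import *
c=cam("side");B=(453.9,130.9)
outs=[]
for dr in (0,1):
    im=cv2.imread("pics/side8.png");u=proj(c,[[*B,95]])[0]; x0,y0=int(u[0])-18,int(u[1])-18;s=11
    z=up(im,x0,x0+36,y0,y0+45,s); z=np.clip((z.astype(float)-10)*1.5,0,255).astype(np.uint8)
    if dr:
        draw(z,x0,y0,s,proj(c,circ([*B,85],13.5)),(0,255,0)); draw(z,x0,y0,s,proj(c,circ([*B,105],13.5)),(0,255,0)); draw(z,x0,y0,s,proj(c,circ([*B,85],24)),(0,255,255)); draw(z,x0,y0,s,proj(c,circ([*B,40],24)),(0,255,255))
    outs.append(z)
cv2.imwrite("pics/z8.png",np.hstack(outs))
E
```

```text
(no output)
```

View pics/z8.png

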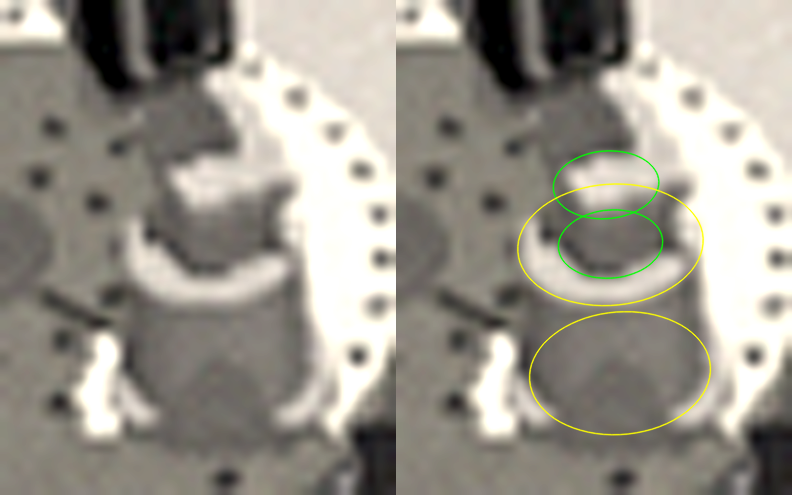

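The no-go leg looks centred on the mouth in the side crop (leg centre x≈213, rim centre ≈214). It stopped at the mouth plane with about 10 N net. Next is the return to the saddle.

```bash
python3 - <<'E'
from h import *
from plant import bot
k=np.array([455.3,130.4])+42*U
bot.move_l([*k,126],Q,20)
bot.move_l([*k,175],Q,120)
g=(570.6,-176.5)
bot.reach([*g,165],Q)
bot.move_l([*g,80],Q,100); bot.move_l([*g,73],Q,30)
for z in (72,71.5,71,70.5,70,69.5,69,68.5):
    bot.move_l([*g,z],Q,15); o=bot.get_obs(); f=o["wrist_force"]; print(z,f.round(1),o["torque"].round(2),o["tool_pos"].round(2))
    if f[2]>0: break
bot.hold(.2); save("9")
print(bot.get_obs()["t"])
E
```

```text
72 [-0.6  1.  -2. ] [ 0.02  0.05 -0.01] [ 570.6  -176.51   71.99]
71.5 [ 0.2 -0.4 -3.3] [-0.   -0.04 -0.01] [ 570.59 -176.51   71.49]
71 [ 0.5  0.3 -3.4] [ 0.03 -0.06 -0.04] [ 570.57 -176.48   70.97]
70.5 [-0.2  0.1 -2.6] [0.06 0.   0.02] [ 570.57 -176.48   70.46]
70 [ 0.3 -0.7 -3.3] [ 0.   -0.05 -0.02] [ 570.57 -176.47   69.94]
69.5 [-0.9  0.7 -2.3] [-0.    0.02 -0.03] [ 570.72 -176.52   69.69]
69 [-0.6  0.8  2.1] [ 0.33  0.51 -0.01] [ 570.71 -176.52   69.61]
41.1833
```

Contact came at the same height as at pick-up. I'll release, retreat and check.

```bash
python3 - <<'E'
from h import *
from plant import bot
g=(570.6,-176.5)
bot.set_gripper(32); bot.set_gripper(75)
bot.move_l([*g,165],Q,120)
bot.move_j([-1.065,0.385,0.008,0,-1.194,-0.259]); bot.hold(.2); save("a")
o=bot.get_obs(); print(o["t"],o["wrist_force"].round(1))
from meas import *
print(bore("a","top"),bore("a","side"))
import ovg, ovc
ovc.ov("a","pics/oa.png",(-170.5,-170.5)); ovg.ov("a","pics/ga.png",(570.6,-176.5),np.radians(-23.5))
E
```

```text
45.3167 [-0.1 -1.3  0.1]
(array([456.18, 129.36]), np.float64(85.61), np.float64(-169.67), np.float64(-86.3)) (array([454.08, 131.41]), np.float64(84.9), np.float64(-171.27), np.float64(-59.0))
```

View pics/oa.png

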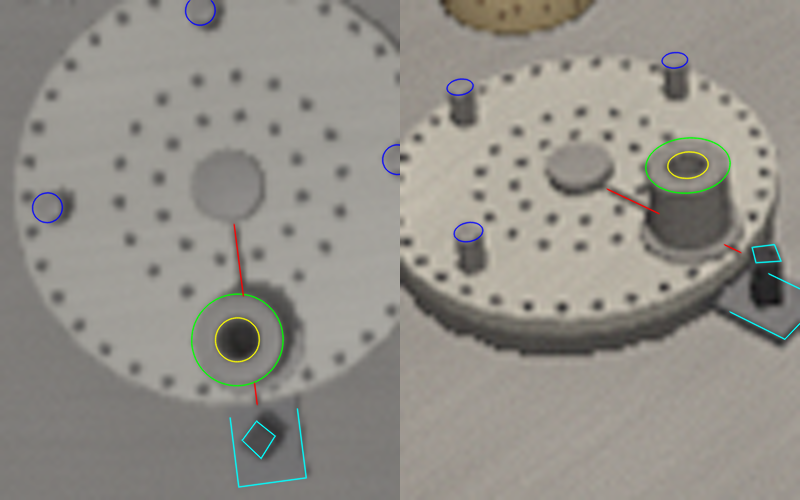

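View pics/ga.png

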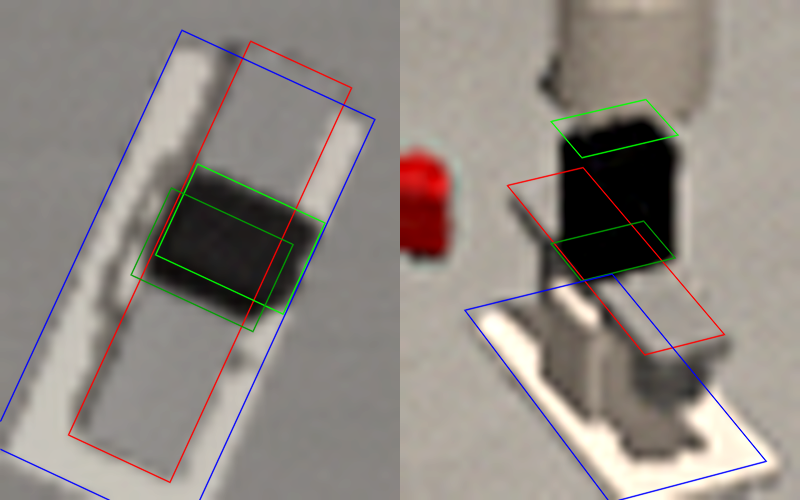

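View pics/topa.png

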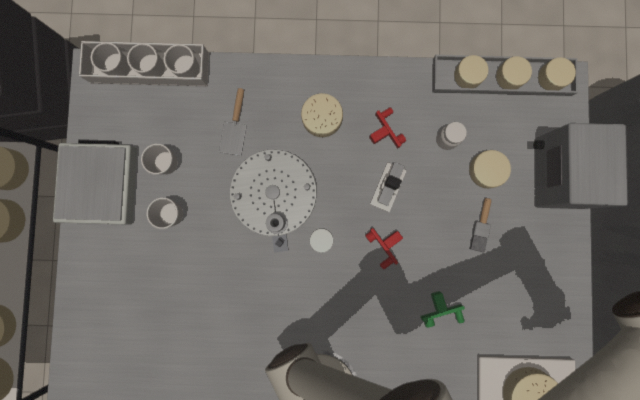

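```bash
python3 - <<'E'
from plant import bot
bot.sign_off(); print(bot.get_obs()["t"])
E
```

```text
the job is handed in; nothing more can be done
the job is handed in; nothing more can be done
```

The job is done and handed in at about 45 s of the 72 s allowed; no verdict was reported.

- **Carousel:** I pushed it round by peg0. It overshot by about 2°, so I went back and centred it with a light 20 N jaw closure on the same peg. In the last pictures the bush is at about −170.5° and the pointer at about −170.6°. The two cameras disagree by about ±0.8° around that (top −169.7°, side −171.3°). The angle did not change during the gauging.
- **Go leg:** It entered without touching the sides and went fully home, with the bar meeting the bush face at the expected height. I pressed with about 12 N on the wrist sensor, then drew it out straight.
- **No-go leg:** I held it upright on the mouth for 0.7 s with about 10 N net, and it stopped at the mouth plane without entering. In the side view it looked centred to about 1 mm. The arm gave sideways by about 0.6 mm while pressing.
- **Gauge:** It went back on the saddle at the same pose and contact height as at pick-up, and looks level in both views.
- **Everything else:** By eye, everything else in the final top picture is where it was at the start, and the arm is back at its start pose, touching nothing.

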